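# Sort the pigment pots back onto their own drip coasters

### The job

First clear the grey tray by putting the two cast test plugs, one at a time, through the neck of the glass jar. Then, using the emptied tray as the in-between spot where one pot is set down and let go, swap the three pigment pots round until each stands flat inside the drip coaster of its own colour. Keep the pots upright and lower them into place, do not drop them.

Things in the scene. Friction and masses are not known exactly. Their poses are not given: they have to be found in the camera images.
- pot_red: closed pigment pot with red body and red lid, white band round its lower body; upright plain cylinder 46 mm diameter, 75 mm tall, about 0.1 to 0.2 kg, loose; can be gripped from above anywhere on its side. Origin: centre of its underside, z along its axis towards the lid
- pot_yellow: closed pigment pot with yellow body and yellow lid, white band round its lower body; upright plain cylinder 46 mm diameter, 75 mm tall, about 0.1 to 0.2 kg, loose; can be gripped from above anywhere on its side. Origin: centre of its underside, z along its axis towards the lid
- pot_blue: closed pigment pot with blue body and blue lid, white band round its lower body; upright plain cylinder 46 mm diameter, 75 mm tall, about 0.1 to 0.2 kg, loose; can be gripped from above anywhere on its side. Origin: centre of its underside, z along its axis towards the lid
- plug_green: cast resin test plug, green cylinder with a thin brass line near the top; 20 mm diameter, 45 mm tall, about 0.02 kg, loose, standing upright in the grey tray at the start, about 52 mm (centre to centre) from the other plug along the tray's x axis. Origin: centre of its underside, z along its axis to the top
- plug_pearl: cast resin test plug, pearly white cylinder with a thin brass line near the top; 20 mm diameter, 45 mm tall, about 0.02 kg, loose, standing upright in the grey tray at the start, about 52 mm (centre to centre) from the other plug along the tray's x axis. Origin: centre of its underside, z along its axis to the top
- coaster_red: round red drip coaster, 82 mm outer diameter, floor 4 mm thick, rim 9 mm high and 5 mm thick (inside diameter 72 mm); fixed to the table. At the start a pot of another colour stands on it. Origin: centre of its underside, on the table
- coaster_yellow: round yellow drip coaster, 82 mm outer diameter, floor 4 mm thick, rim 9 mm high and 5 mm thick (inside diameter 72 mm); fixed to the table. At the start a pot of another colour stands on it. Origin: centre of its underside, on the table
- coaster_blue: round blue drip coaster, 82 mm outer diameter, floor 4 mm thick, rim 9 mm high and 5 mm thick (inside diameter 72 mm); fixed to the table. At the start a pot of another colour stands on it. Origin: centre of its underside, on the table
- tray: mid-grey rectangular tray, 118 x 88 mm outside (x, y), 110 x 80 mm inside, floor 4 mm thick, rim 9 mm high; fixed to the table. Origin: centre of its underside, on the table; x along its long side
- jar: clear glass sample jar, empty at the start, 105 mm tall with a narrow upright neck: body 84 mm diameter up to 60 mm, tapering to the neck between 60 and 85 mm, neck 46 mm outside and 38 mm inside diameter with a white ring round it just below the open mouth; inner floor at 5 mm; fixed to the table. Origin: centre of its underside, on the table, z up through the mouth (mouth at z = 105 mm)

How it is judged:
On the way, in this order (a step that is already met when the one before it is completed fails the run):
1. both plugs are inside the jar (horizontal distance between each of plug_green, plug_pearl and jar below 0.042 m and z of each of plug_green, plug_pearl in the frame of jar below 0.08 m), for 0.2 s.
2. one pot stands, released, in the emptied tray (((x of pot_red in the frame of tray between -0.036 and 0.036 m and y of pot_red in the frame of tray between -0.021 and 0.021 m and z of pot_red in the frame of tray below 0.009 m and angle between pot_red's own z axis and vertical below 0.1 rad and contact force between the fingers and pot_red below 0.1 N) or (x of pot_yellow in the frame of tray between -0.036 and 0.036 m and y of pot_yellow in the frame of tray between -0.021 and 0.021 m and z of pot_yellow in the frame of tray below 0.009 m and angle between pot_yellow's own z axis and vertical below 0.1 rad and contact force between the fingers and pot_yellow below 0.1 N) or (x of pot_blue in the frame of tray between -0.036 and 0.036 m and y of pot_blue in the frame of tray between -0.021 and 0.021 m and z of pot_blue in the frame of tray below 0.009 m and angle between pot_blue's own z axis and vertical below 0.1 rad and contact force between the fingers and pot_blue below 0.1 N))), for 0.2 s.
At the end, for the whole second after the job is handed in: Both plugs lie at rest inside the jar, below its neck; each pot stands upright (within 0.1 rad), at rest on the floor of the coaster of its own colour, within 16 mm of its centre (that is, inside its rim) (all of step 1 and linear speed of each of plug_green, plug_pearl, pot_red, pot_yellow, pot_blue below 0.03 m/s and horizontal distance between pot_red and coaster_red below 0.016 m and z of pot_red in the frame of coaster_red below 0.008 m and angle between each of pot_red, pot_yellow, pot_blue's own z axis and vertical below 0.1 rad and horizontal distance between pot_yellow and coaster_yellow below 0.016 m and z of pot_yellow in the frame of coaster_yellow below 0.008 m and horizontal distance between pot_blue and coaster_blue below 0.016 m and z of pot_blue in the frame of coaster_blue below 0.008 m); the robot touches nothing.
It fails at once if a pot is tipped over (angle between any of pot_red, pot_yellow, pot_blue's own z axis and vertical above 0.7 rad).
It fails at once if a pot is dropped: in free flight with its underside more than 3 cm above the table ((contact force between pot_red and anything else below 0.005 N and height (world z) of pot_red above 0.03 m) or (contact force between pot_yellow and anything else below 0.005 N and height (world z) of pot_yellow above 0.03 m) or (contact force between pot_blue and anything else below 0.005 N and height (world z) of pot_blue above 0.03 m)).
It also fails if it takes over 136 s, if anything falls off the work surface, if the arm or the gripper's body presses on something with over 40 N, if the wrist force passes 120 N, or if a joint passes its speed limit or range.

### The arm

A 6-joint arm with a two-finger parallel gripper is mounted at the origin on the work surface. World frame = base frame: x ahead of the robot, y to its left, z up, the work surface at z = 0. Lengths are in m, angles in rad, forces in N, time in s.
With the tool pointing down it reaches from about 0.35 to 0.775 m from the base axis. Payload 5.5 kg.
Tool frame: the origin (TCP) lies where the fingers leave the gripper's body, on its centre line; the fingertips stand env.tip_reach ahead of it and the grasp point (between the pads) lies 54 mm ahead of it (env.tip_reach is the distance from the TCP to the fingertips, in m); z points along the fingers, y is the line along which they close (so a half turn about z gives the same grasp; the last joint's range is limited). The gripper opens to 85 mm and grips with 20 to 120 N. Pads are 22 mm wide; open, the fingers measure 114 mm over their backs; the gripper's body (76 mm by 85 mm) begins 54 mm behind the grasp point. The pads swing forward as they close: fully open they stand 13 mm farther back than shut.
Start: joints at [1.012, 0.313, 0.046, 1.304, 0, 1.431], TCP at [0.234, 0.525, 0.304] pointing down, gripper open.
Joint ranges: [-2.76, 2.76], [-0.86, 1.69], [-1.03, 1.26], [-2.2, 2.34], [-1.47, 1.5], [-3.14, 3.14]. Speed limits (rad/s): [2.57, 2.57, 3.14, 3.14, 3.14, 3.14].

### API

Orientations are given as a unit quaternion [w, x, y, z].
In Python, from workcell import status, optics, hand_in, env gives the robot as it stands.
- The arm moves only by the shell command python3 -m handwheel 'ROWS' [FORCE]. ROWS is a JSON object whose one key "deltas" holds a list of rows, each a list of 5 numbers: the opening, from -1 (shut) to 1 (fully open), then the shift along the tool's x, y, z in units of 40 mm (1.0 is 40 mm), then the turn about the tool's z in units of 10 degrees (1.0 is 10 degrees). In form: {"deltas": [[jaw, x, y, z, roll], ...]}. A call has 1 to 20 rows; each row shifts and turns the commanded pose from where the row before left it, along the tool's axes as they then stand; what a row does not reach is not made up. A row lasts 1/8 s, in which the tool goes at most 62.5 mm and 10.7 degrees, less where a joint would pass 70% of its speed; a pose out of reach is approached as far as the arm can. A call is refused whole if a number of a shift passes 1 or a number of a turn 1, either way. A call with a gripper value outside its range is refused whole. The fingers move at their own pace and stop on an object; FORCE is the grip in N (left out, the last holds). Time passes only in rows, so rows that do not move let the fingers close. It gives the time, the measured TCP pose, the force, the opening and the grip force at its end, in the units of the state.
- status.get_state(): the state, without advancing time (a new reading comes with each control period).
- optics.read_camera(name): name is "side" or "top" or "wrist"; returns a dict with "frame" (420x560x3 uint8, red, green, blue), "depth" (420x560 float32, m along the optical axis (not along the pixel's ray), 0 where there is no reading), "vfov" (degrees; the focal length in pixels is half the picture's height over the tangent of half this angle, whatever the lens; pixels are square), "cx", "cy" (the principal point, pixels), "origin" and "attitude" of the camera in the world. Camera axes: x right, y down, z forward; pixel columns grow to the right and rows downward; lengths in m; the calibration is good to about 2 mm. A picture is of the moment at which its call begins.
- hand_in(): hands the job in; it is judged then, once.
The state is a dict: "clock": time; "joint_pos": joint angles; "qvel": joint speeds; "tau": joint torques, N m; "tcp_pos": TCP position; "orientation": TCP orientation; "wrist_force": force on the tool from outside, world axes, zero at the start; "ft_torque": the same for the moment, N m; "finger_gap": finger opening in m; "grip_force": force on a finger pad.
Only numpy, scipy, OpenCV 4.12 (cv2) and the standard library are available. Lean on these libraries where they do the work, as an engineer would, in place of code of your own. Each camera call takes 0.05 s, during which the arm holds its last target. There are 200 camera calls.

## Working session

There is one attempt and no reset: what is moved stays moved. The work goes in short steps, Python scripts to look and compute and a shell command to move; the robot and the scene stay as the last step left them, time stands still between calls to the robot, and variables do not carry over. Pictures are saved under pics/ and viewed, at most 16 in all, crops included, and the job is handed in when it is done.

```bash
mkdir -p pics; ls; python3 - <<'E'
from workcell import status, optics, env
import cv2
print(status.get_state()); print(env.tip_reach)
for n in ("top","side"):
    c=optics.read_camera(n); print(n,{k:v for k,v in c.items() if k not in("frame","depth")})
    cv2.imwrite(f"pics/{n}0.png",c["frame"][:,:,::-1])
E
```

```text
pics
{'clock': 0.0, 'joint_pos': array([ 1.01237229e+00,  3.13996757e-01,  4.49830387e-02,  1.30361349e+00,
       -6.12946947e-06,  1.43120733e+00]), 'qvel': array([-0.00068977,  0.00160151, -0.00016498, -0.00167214,  0.00070134,
       -0.00042943]), 'tau': array([ 2.94248812e-04, -4.80627930e+01,  2.98532474e+01,  1.93117757e-02,
        7.61377214e-05, -6.00856580e-06]), 'tcp_pos': array([0.23364959, 0.52496859, 0.30301249]), 'orientation': array([-3.10167477e-04,  2.07890089e-01,  9.78151764e-01, -8.61297633e-04]), 'wrist_force': array([ 0.04044128, -0.43087589,  0.29967773]), 'ft_torque': array([ 0.02323111, -0.01492354,  0.04877756]), 'grip_force': 0.0, 'finger_gap': 0.08529706300329978}
0.0726
top {'vfov': 51.087360013026405, 'cx': 272.88151526198976, 'cy': 210.93178908121715, 'origin': array([0.47438539, 0.01165345, 0.93109329]), 'attitude': array([ 0.02170296, -0.70505002,  0.70813669, -0.03123909])}
side {'vfov': 49.179913223777554, 'cx': 280.7632385309981, 'cy': 219.12192975447792, 'origin': array([0.15760773, 0.4272315 , 0.46549958]), 'attitude': array([ 0.16197069, -0.33534121,  0.82979598, -0.41563254])}
```

View pics/top0.png

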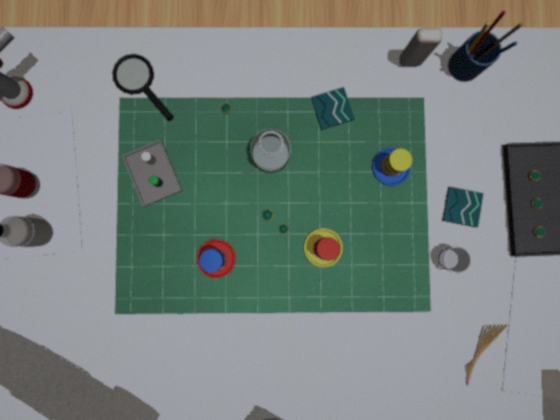

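View pics/side0.png

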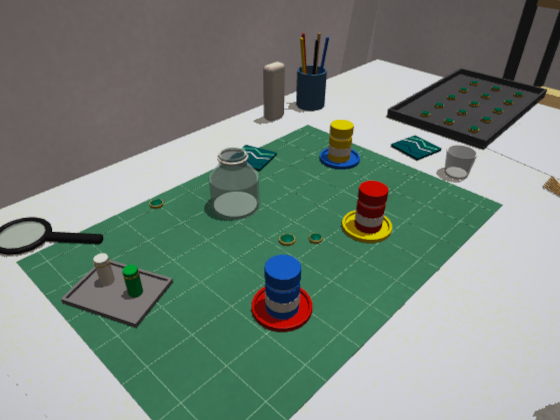

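The top view shows the tray at about (152,173) with the pearl plug at (146,157) and the green one at (154,181). The jar is at (270,150). Blue pot on red coaster is at (216,258), red on yellow at (323,248), yellow on blue at (392,166). The side view confirms this.

```bash
cat > h.py <<'E'
import numpy as np, cv2
from scipy.spatial.transform import Rotation as Ro
from workcell import status, optics
def cam(n):
    c=optics.read_camera(n); h=c["frame"].shape[0]
    c["f"]=h/2/np.tan(np.radians(c["vfov"]/2)); w,*v=c["attitude"]; c["R"]=Ro.from_quat([*v,w]).as_matrix(); return c
def ray(c,uv,z):                      # pixels -> points on plane z
    uv=np.atleast_2d(uv).astype(float)
    d=np.c_[(uv[:,0]-c["cx"])/c["f"],(uv[:,1]-c["cy"])/c["f"],np.ones(len(uv))]@c["R"].T
    return c["origin"]+d*((z-c["origin"][2])/d[:,2])[:,None]
def cloud(c):
    v,u=np.indices(c["depth"].shape); D=c["depth"]
    P=np.stack([(u-c["cx"])/c["f"]*D,(v-c["cy"])/c["f"]*D,D],-1)
    return P@c["R"].T+c["origin"]
H=lambda c: cv2.cvtColor(c["frame"],cv2.COLOR_RGB2HSV)
HUE=dict(red=(175,5),yellow=(22,35),blue=(105,125),green=(55,70))
def hue(hsv,k,s=120,v=50):
    a,b=HUE[k]; h=hsv[...,0]; m=(h>=a)&(h<=b) if a<b else (h>=a)|(h<=b)
    return m&(hsv[...,1]>s)&(hsv[...,2]>v)
def blob(m):                          # largest blob contour
    cs,_=cv2.findContours(m.astype(np.uint8),cv2.RETR_EXTERNAL,cv2.CHAIN_APPROX_NONE)
    return max(cs,key=cv2.contourArea)
def to(x,y,z,yaw=None):
    """units to move the TCP to x,y,z; yaw (rad) = wanted direction of the closing axis"""
    s=status.get_state(); w,*v=s["orientation"]; R=Ro.from_quat([*v,w]).as_matrix()
    d=R.T@(np.array([x,y,z])-s["tcp_pos"])/.04
    t=0
    if yaw is not None:
        t=-(yaw-np.arctan2(R[1,1],R[0,1])); t=(np.degrees(t)+90)%180-90
    return np.round(d,2),round(t/10,2)
E
python3 - <<'E'
from h import *
c=cam("top"); hs=H(c); P=cloud(c); z=P[...,2]
np.set_printoptions(precision=4,suppress=True)
for k in("red","yellow","blue"):
    m=hue(hs,k); l=m&(z>.07)&(z<.09)
    ctr=cv2.minEnclosingCircle(blob(l)); p=ray(c,ctr[0],.079)[0]
    near=np.hypot(P[...,0]-.45,P[...,1])<.35
    print("pot",k,p,ctr[1],z[l].mean(),P[l].mean(0))
    b=m&(z<.03)&(z>-.01)&near
    pts=P[b]; 
    (u,v),r=cv2.minEnclosingCircle(blob(b)); e=cv2.fitEllipse(cv2.convexHull(blob(b)))
    print(" coaster",k,ray(c,(u,v),.009)[0],r,ray(c,e[0],.009)[0],e[1])
v_,u_=np.indices(z.shape)
win=(u_>115)&(u_<190)&(v_>130)&(v_<215)
t=win&(hs[...,1]<70)&(z<.03)
b=cv2.convexHull(blob(t)); r=cv2.minAreaRect(b); bp=cv2.boxPoints(r)
print("tray",r,ray(c,bp,.009)[:,:2],ray(c,r[0],.009)[0])
for n,m in(("green",hue(hs,"green",150,60)),("pearl",hs[...,1]<60)):
    m=m&win&(z>.04); print(n,m.sum(),ray(c,[np.mean(u_[m]),np.mean(v_[m])],.049)[0],P[m].mean(0))
print("jar sat/val",hs[140,255:290:3,:].tolist()); 
cv2.imwrite("pics/jar.png",cv2.resize(c["frame"][110:190,230:310,::-1],(560,560),interpolation=cv2.INTER_NEAREST))
E
```

```text
pot red [ 0.4659 -0.1044  0.079 ] 11.70479965209961 0.0781468539626577 [ 0.4824 -0.025   0.0781]
 coaster red [0.4453 0.1191 0.009 ] 19.38955307006836 [0.4452 0.1191 0.009 ] (37.95856475830078, 38.60670852661133)
pot yellow [ 0.6381 -0.2498  0.079 ] 12.093974113464355 0.07860110914209516 [ 0.64   -0.251   0.0786]
 coaster yellow [ 0.4674 -0.1056  0.009 ] 19.416587829589844 [ 0.467  -0.1051  0.009 ] (38.0662956237793, 38.607261657714844)
pot blue [0.444  0.1196 0.079 ] 11.687031745910645 0.0788136892790868 [0.4641 0.0934 0.0788]
 coaster blue [ 0.6374 -0.2528  0.009 ] 19.006677627563477 [ 0.6376 -0.2526  0.009 ] (36.913822174072266, 37.822818756103516)
tray ((151.10946655273438, 172.66273498535156), (56.846153259277344, 43.69230651855469), 67.38013458251953) [[0.6638 0.3218]
 [0.6997 0.2373]
 [0.5874 0.1898]
 [0.5522 0.2738]] [0.6255 0.2557 0.009 ]
green 52 [0.6046 0.24   0.049 ] [0.6046 0.2401 0.0486]
pearl 99 [0.6476 0.2548 0.049 ] [0.6337 0.2312 0.1371]
jar sat/val [[79, 29, 70], [40, 7, 103], [98, 16, 129], [98, 25, 121], [95, 26, 119], [93, 26, 120], [93, 26, 120], [95, 25, 121], [90, 16, 114], [84, 10, 133], [79, 37, 76], [77, 50, 103]]
```

View pics/jar.png

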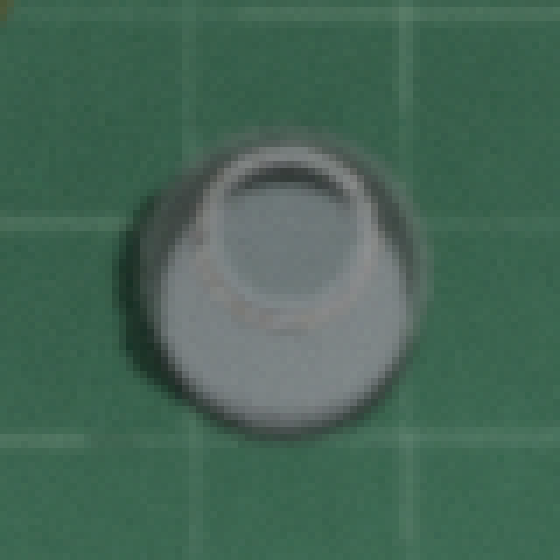

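The jar mouth is centred at about crop (289,233), which is pixel (270.8,142.8) in the full picture.

```bash
python3 - <<'E'
from h import *
c=cam("top"); hs=H(c); P=cloud(c); z=P[...,2]
print("jar",ray(c,(270.8,142.8),.105)[0])
v_,u_=np.indices(z.shape)
m=(z>.042)&(z<.06)&(u_>138)&(u_<155)&(v_>145)&(v_<168)
p=ray(c,[np.mean(u_[m]),np.mean(v_[m])],.049)[0]; print("pearl",m.sum(),p)
print(to(.6046,.24,.2,np.radians(113)),to(.6046,.24,.094))
E
```

```text
jar [0.66668943 0.00368958 0.105     ]
pearl 80 [0.65326517 0.25656535 0.049     ]
(array([-11.37,  -2.74,   2.58]), np.float64(-4.7)) (array([-11.37,  -2.74,   5.23]), 0.0)
```

```bash
python3 -m handwheel '{"deltas":[[1,-0.95,-0.23,0.2,0],[1,-0.95,-0.23,0.2,0],[1,-0.95,-0.23,0.2,0],[1,-0.95,-0.23,0.2,0],[1,-0.95,-0.23,0.2,0],[1,-0.95,-0.23,0.2,0],[1,-0.95,-0.23,0.2,0],[1,-0.95,-0.23,0.2,0],[1,-0.95,-0.23,0.2,0],[1,-0.95,-0.23,0.2,0],[1,-0.95,-0.23,0.2,0],[1,-0.95,-0.23,0.2,0],[1,0,0,0,-0.94],[1,0,0,0,-0.94],[1,0,0,0,-0.94],[1,0,0,0,-0.94],[1,0,0,0,-0.94],[1,0,0,0,0],[1,0,0,0,0]]}' 20
python3 - <<'E'
from h import *
c=cam("wrist"); cv2.imwrite("pics/w1.png",c["frame"][:,:,::-1])
print(c["origin"],status.get_state()["joint_pos"])
np.set_printoptions(precision=4,suppress=True)
hs=H(c); P=cloud(c); z=P[...,2]
v_,u_=np.indices(z.shape)
r=np.hypot(P[...,0]-.63,P[...,1]-.25)<.05
for n,m in(("green",hue(hs,"green",150,40)&r),("pearl",~hue(hs,"green",60,40)&r&(z>.03))):
    m=m&(z>.043)&(z<.055); print(n,m.sum(),P[m].mean(0) if m.any() else "")
print(to(.6046,.24,.2,np.radians(113)),to(.6046,.24,.094))
E
```

```text
clock: 2.58
tcp_pos: [0.6055, 0.239, 0.2077]
orientation: [-0.0, -0.198, 0.98, 0.0]
wrist_force: [0.4, -0.3, -0.6]
finger_gap: 0.0854
grip_force: 0.0
[0.52910743 0.20572925 0.27713608] [ 2.52789965e-01  4.99691494e-01  8.92302252e-02  1.16051080e+00
  6.35717016e-05 -1.46649104e-01]
green 44 [0.6026 0.2411 0.0475]
pearl 1142 [0.6269 0.2483 0.048 ]
(array([0.01, 0.03, 0.19]), np.float64(-0.01)) (array([0.01, 0.03, 2.84]), 0.0)
```

View pics/w1.png

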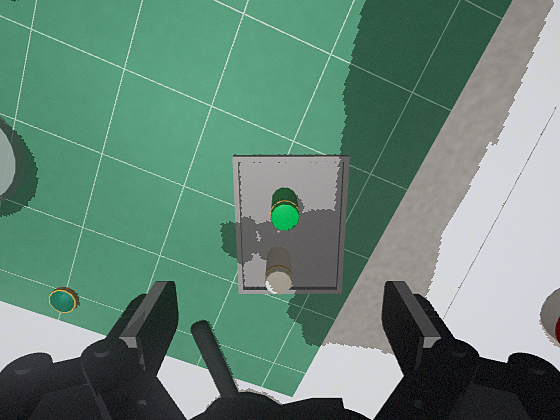

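The wrist view is aligned with the tray: green top at (285,217), pearl top at (280,280), and the fingers are clear on both sides.

```bash
python3 - <<'E'
from h import *
c=cam("wrist")
print(ray(c,[(285,217),(280,280)],.049))
t=ray(c,[(234,155),(349,155),(344,294),(239,294)],.009);print(t,t.mean(0))
E
```

```text
[[0.60355448 0.24129996 0.049     ]
 [0.64908657 0.25688218 0.049     ]]
[[0.58611054 0.1930216  0.009     ]
 [0.55267917 0.27225692 0.009     ]
 [0.66133241 0.32153697 0.009     ]
 [0.69618443 0.238836   0.009     ]] [0.62407664 0.25641287 0.009     ]
```

```bash
python3 -m handwheel '{"deltas":[[1,0.03,0,0.6,0],[1,0,0.03,0.6,0],[1,0,0,0.6,0],[1,0,0,0.6,0],[1,0,0,0.44,0],[1,0,0,0,0],[-1,0,0,0,0],[-1,0,0,0,0],[-1,0,0,0,0],[-1,0,0,0,0],[-1,0,0,0,0],[-1,0,0,0,0],[-1,0,0,0,0],[-1,0,0,0,0]]}' 25
python3 - <<'E'
from h import *
print(to(.6046,.24,.094),to(.6667,.0037,.25),to(.6667,.0037,.181),status.get_state()["grip_force"])
E
```

```text
clock: 4.42
tcp_pos: [0.6043, 0.2398, 0.095]
orientation: [0.001, -0.199, 0.98, 0.0]
wrist_force: [-1.5, -0.0, 5.3]
finger_gap: 0.0193
grip_force: 25.3
(array([-0.01,  0.  ,  0.02]), 0.0) (array([ 0.87, -6.04, -3.88]), 0.0) (array([ 0.87, -6.04, -2.15]), 0.0) 25.25632917881012
```

```bash
python3 -m handwheel '{"deltas":[[-1,0,0,-0.5,0],[-1,0,0,-0.9,0],[-1,0,0,-0.9,0],[-1,0,0,-0.9,0],[-1,0,0,-0.7,0],[-1,0.1,-0.76,0,0],[-1,0.11,-0.76,0,0],[-1,0.11,-0.76,0,0],[-1,0.11,-0.76,0,0],[-1,0.11,-0.75,0,0],[-1,0.11,-0.75,0,0],[-1,0.11,-0.75,0,0],[-1,0.11,-0.75,0,0],[-1,0,0,0,0],[-1,0,0,0,0],[-1,0,0,0,0]]}'
python3 - <<'E'
from h import *
print(to(.6667,.0037,.181))
for n in("side","wrist"):
    c=cam(n); cv2.imwrite(f"pics/{n}2.png",c["frame"][:,:,::-1])
E
```

```text
clock: 6.42
tcp_pos: [0.666, 0.0048, 0.2501]
orientation: [-0.0, -0.2, 0.98, 0.0]
wrist_force: [0.4, 0.8, -0.1]
finger_gap: 0.0191
grip_force: 25.0
(array([-0.  , -0.03,  1.73]), 0.0)
```

View pics/wrist2.png

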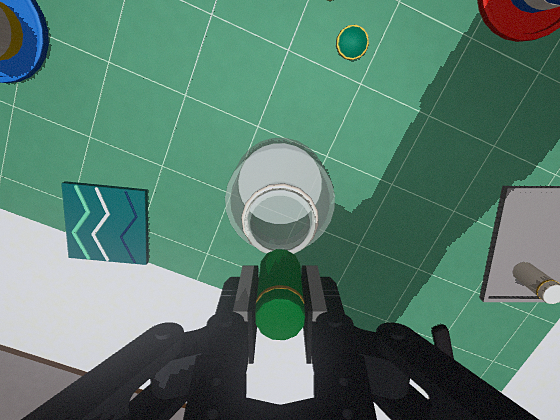

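View pics/side2.png

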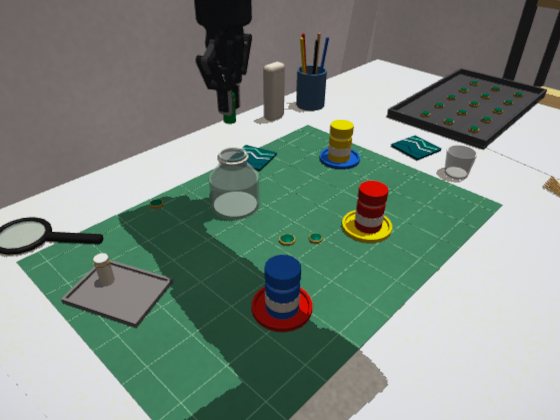

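In the wrist view the jar ring is centred at about (280,217), with the plug hanging straight above it. In the side view the mouth is at (233,156). I'll cross-check the mouth position.

```bash
python3 - <<'E'
from h import *
print(ray(cam("wrist"),[(280,217)],.102),ray(cam("side"),[(233,156)],.103),to(.666,.0037,.181))
E
```

```text
[[0.66207115 0.0024255  0.102     ]] [[0.65795543 0.00956853 0.103     ]] (array([ 0.01, -0.02,  1.74]), 0.0)
```

```bash
python3 -m handwheel '{"deltas":[[-1,0.05,-0.03,0.5,0],[-1,0,0,0.5,0],[-1,0,0,0.4,0],[-1,0,0,0.3,0],[-1,0,0,0.04,0],[-1,0,0,0,0],[-1,0,0,0,0]]}'
python3 - <<'E'
from h import *
c=cam("wrist"); s=cam("side")
cv2.imwrite("pics/m3.png",np.hstack([c["frame"][150:370,150:410],s["frame"][50:270,120:380]])[:,:,::-1])
E
```

```text
clock: 7.5
tcp_pos: [0.6655, 0.0018, 0.1816]
orientation: [0.001, -0.199, 0.98, -0.0]
wrist_force: [0.0, -0.1, -0.8]
finger_gap: 0.0194
grip_force: 25.0
```

View pics/m3.png

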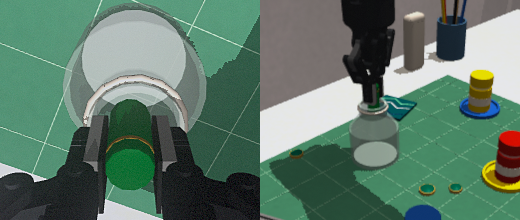

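The plug hangs in the neck (ring centre at crop x≈135, plug at x≈131) with no contact, so I'll release it.

```bash
python3 -m handwheel '{"deltas":[[1,0,0,0,0],[1,0,0,0,0],[1,0,0,0,0],[1,0,0,0,0],[1,0,0,-0.6,0],[1,0,0,-0.8,0],[1,0,0,0,0],[1,0,0,0,0]]}'
python3 - <<'E'
from h import *
c=cam("wrist"); s=cam("side")
cv2.imwrite("pics/m4.png",np.hstack([c["frame"][110:330,150:410],s["frame"][120:340,120:380]])[:,:,::-1])
print(to(.6505,.2567,.24),to(.6505,.2567,.095))
E
```

```text
clock: 8.6
tcp_pos: [0.6648, 0.0018, 0.2361]
orientation: [-0.0, -0.199, 0.98, 0.0]
wrist_force: [-0.5, -0.7, 0.2]
finger_gap: 0.0855
grip_force: 0.0
(array([-2.17,  6.  , -0.12]), 0.0) (array([-2.18,  6.  ,  3.51]), 0.0)
```

View pics/m4.png

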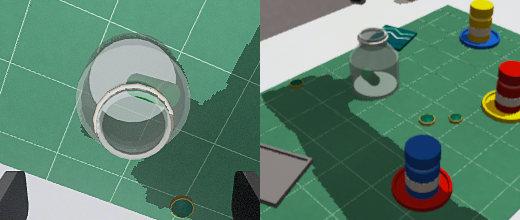

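The green plug lies in the jar (greenish body in the side crop at about (372,77)). Next is the pearl plug.

```bash
python3 -m handwheel '{"deltas":[[1,-0.27,0.75,0,0],[1,-0.27,0.75,0,0],[1,-0.27,0.75,0,0],[1,-0.27,0.75,0,0],[1,-0.27,0.75,0,0],[1,-0.27,0.75,0,0],[1,-0.27,0.75,0,0],[1,-0.27,0.75,0,0],[1,0,0,0.9,0],[1,0,0,0.9,0],[1,0,0,0,0],[1,0,0,0,0]]}'
python3 - <<'E'
from h import *
c=cam("wrist"); cv2.imwrite("pics/w5.png",c["frame"][120:420,120:440,::-1])
print(to(.6505,.2567,.095))
E
```

```text
clock: 10.2
tcp_pos: [0.651, 0.2564, 0.1653]
orientation: [0.0, -0.199, 0.98, 0.0]
wrist_force: [0.3, -0.0, 0.9]
finger_gap: 0.0853
grip_force: 0.0
(array([0.02, 0.01, 1.78]), 0.0)
```

View pics/w5.png

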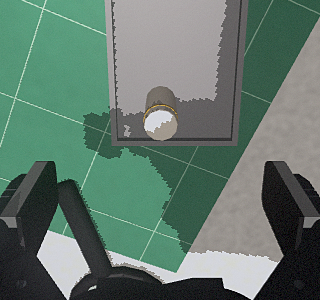

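The pearl plug is centred between the fingers (crop x≈160), so I'll descend and grip.

```bash
python3 -m handwheel '{"deltas":[[1,0.02,0,0.6,0],[1,0,0,0.6,0],[1,0,0,0.56,0],[1,0,0,0,0],[-1,0,0,0,0],[-1,0,0,0,0],[-1,0,0,0,0],[-1,0,0,0,0],[-1,0,0,0,0],[-1,0,0,0,0],[-1,0,0,0,0],[-1,0,0,0,0]]}'
python3 - <<'E'
from h import *
print(to(.6655,.0035,.25),to(.6655,.0035,.181))
E
```

```text
clock: 11.75
tcp_pos: [0.6504, 0.2563, 0.0951]
orientation: [0.001, -0.199, 0.98, 0.0]
wrist_force: [-1.6, 0.0, 5.4]
finger_gap: 0.0193
grip_force: 24.8
(array([ 2.12, -5.97, -3.87]), 0.0) (array([ 2.12, -5.97, -2.15]), 0.0)
```

```bash
python3 -m handwheel '{"deltas":[[-1,0,0,-0.5,0],[-1,0,0,-0.9,0],[-1,0,0,-0.9,0],[-1,0,0,-0.9,0],[-1,0,0,-0.67,0],[-1,0.27,-0.75,0,0],[-1,0.27,-0.75,0,0],[-1,0.27,-0.75,0,0],[-1,0.27,-0.75,0,0],[-1,0.26,-0.75,0,0],[-1,0.26,-0.75,0,0],[-1,0.26,-0.74,0,0],[-1,0.26,-0.74,0,0],[-1,0,0,0,0],[-1,0,0,0.5,0],[-1,0,0,0.5,0],[-1,0,0,0.4,0],[-1,0,0,0.33,0],[-1,0,0,0,0],[-1,0,0,0,0]]}'
python3 - <<'E'
from h import *
c=cam("wrist"); s=cam("side")
cv2.imwrite("pics/m6.png",np.hstack([c["frame"][150:370,150:410],s["frame"][50:270,120:380]])[:,:,::-1])
E
```

```text
clock: 14.25
tcp_pos: [0.6658, 0.0029, 0.1805]
orientation: [0.0, -0.199, 0.98, -0.0]
wrist_force: [0.1, -0.2, 0.1]
finger_gap: 0.0191
grip_force: 24.5
```

View pics/m6.png

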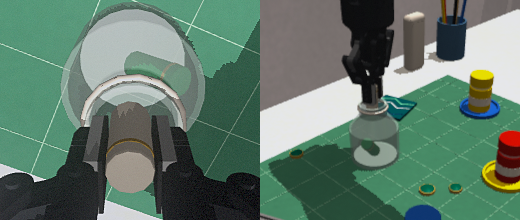

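The pearl plug is in the neck and green is lying inside the jar. I'll release, then head for the blue pot.

```bash
python3 -m handwheel '{"deltas":[[1,0,0,0,0],[1,0,0,0,0],[1,0,0,0,0],[1,0,0,0,0],[1,0,0,-0.6,0],[1,0,0,-0.8,0],[1,0,0,0,0],[1,0,0,0,0]]}'
python3 - <<'E'
from h import *
c=cam("wrist"); s=cam("side")
cv2.imwrite("pics/m7.png",np.hstack([c["frame"][110:330,150:410],s["frame"][120:340,120:380]])[:,:,::-1])
print(to(.4447,.1194,.236),to(.4447,.1194,.103))
E
```

```text
clock: 15.35
tcp_pos: [0.6652, 0.0029, 0.2353]
orientation: [-0.0, -0.199, 0.98, 0.0]
wrist_force: [0.3, 0.9, -1.8]
finger_gap: 0.0856
grip_force: 0.0
(array([ 3.93,  4.83, -0.03]), 0.0) (array([3.92, 4.83, 3.3 ]), 0.0)
```

View pics/m7.png

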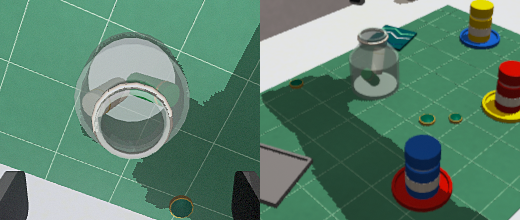

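The neck is clear and a second shape shows inside the jar at about (95,100), so both plugs are in. On to the blue pot.

```bash
python3 -m handwheel '{"deltas":[[1,0.56,0.69,0,0],[1,0.56,0.69,0,0],[1,0.56,0.69,0,0],[1,0.56,0.69,0,0],[1,0.56,0.69,0,0],[1,0.56,0.69,0,0],[1,0.57,0.69,0,0],[1,0,0,0,0],[1,0,0,0.7,0],[1,0,0,0.7,0],[1,0,0,0.7,0],[1,0,0,0.7,0],[1,0,0,0.5,0],[1,0,0,0,0],[1,0,0,0,0]]}'
python3 - <<'E'
from h import *
print(to(.4447,.1194,.103))
E
```

```text
clock: 17.32
tcp_pos: [0.4458, 0.1191, 0.1042]
orientation: [0.0, -0.199, 0.98, -0.0]
wrist_force: [-0.3, 0.2, 0.4]
finger_gap: 0.0855
grip_force: 0.0
(array([0.02, 0.02, 0.03]), 0.0)
```

```bash
python3 -m handwheel '{"deltas":[[-1,0,0,0,0],[-1,0,0,0,0],[-1,0,0,0,0],[-1,0,0,0,0],[-1,0,0,0,0],[-1,0,0,0,0],[-1,0,0,0,0],[-1,0,0,-0.3,0],[-1,0,0,-0.5,0],[-1,0,0,-0.5,0],[-1,0,0,-0.2,0],[-1,0,0,0,0]]}' 40
python3 - <<'E'
from h import *
print(to(.6248,.256,.105))
E
```

```text
clock: 18.82
tcp_pos: [0.4455, 0.1193, 0.1644]
orientation: [0.001, -0.199, 0.98, -0.0]
wrist_force: [0.5, -0.0, -1.4]
finger_gap: 0.045
grip_force: 41.1
(array([-5.46,  1.4 ,  1.49]), 0.0)
```

```bash
python3 -m handwheel '{"deltas":[[-1,-0.3,0.08,0,0],[-1,-0.6,0.15,0,0],[-1,-0.6,0.15,0,0],[-1,-0.6,0.16,0,0],[-1,-0.6,0.16,0,0],[-1,-0.6,0.16,0,0],[-1,-0.6,0.16,0,0],[-1,-0.6,0.15,0,0],[-1,-0.6,0.15,0,0],[-1,-0.36,0.08,0,0],[-1,0,0,0,0],[-1,0,0,0.4,0],[-1,0,0,0.4,0],[-1,0,0,0.3,0],[-1,0,0,0.2,0],[-1,0,0,0.1,0],[-1,0,0,0.04,0],[-1,0,0,0,0],[-1,0,0,0,0]]}'
python3 - <<'E'
from h import *
print(to(.6248,.256,.104))
E
```

```text
clock: 21.2
tcp_pos: [0.6247, 0.2563, 0.1069]
orientation: [0.0, -0.199, 0.98, 0.0]
wrist_force: [-0.0, -1.1, -1.9]
finger_gap: 0.0453
grip_force: 41.1
(array([-0.  , -0.01,  0.07]), 0.0)
```

```bash
python3 -m handwheel '{"deltas":[[-1,0,0,0.03,0],[-1,0,0,0.03,0],[-1,0,0,0.02,0],[-1,0,0,0,0],[-1,0,0,0,0]]}'
```

```text
clock: 21.82
tcp_pos: [0.6245, 0.2563, 0.1048]
orientation: [0.001, -0.199, 0.98, 0.0]
wrist_force: [-3.4, -1.6, 6.8]
finger_gap: 0.0451
grip_force: 41.8
```

The wrist force jumped from −1.9 to +6.8 N, so the pot is down in the tray. I'll release and go to the red pot.

```bash
python3 -m handwheel '{"deltas":[[1,0,0,0,0],[1,0,0,0,0],[1,0,0,0,0],[1,0,0,0,0],[1,0,0,-0.4,0],[1,0,0,-0.9,0],[1,0,0,-0.9,0],[1,0,0,-0.9,0],[1,0,0,0,0],[1,0,0,0,0]]}'
python3 - <<'E'
from h import *
c=cam("side"); cv2.imwrite("pics/s8.png",c["frame"][:,:,::-1])
t=cam("top"); hs=H(t);P=cloud(t);z=P[...,2]
l=hue(hs,"blue")&(z>.07)&(z<.09)&(np.hypot(P[...,0]-.625,P[...,1]-.256)<.06); print(l.sum(),P[l].mean(0) if l.any() else"")
print(to(.4663,-.105,.103))
E
```

```text
clock: 23.08
tcp_pos: [0.6243, 0.2562, 0.2275]
orientation: [0.0, -0.199, 0.98, 0.0]
wrist_force: [-0.5, -0.7, -0.2]
finger_gap: 0.0855
grip_force: 0.0
426 [0.62276688 0.25360147 0.07826741]
(array([ 7.14, -6.77,  3.09]), 0.0)
```

View pics/s8.png

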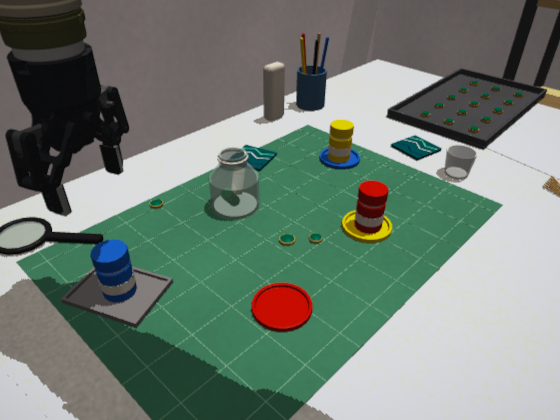

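The blue pot stands upright in the tray at about (118,270), released, and the red coaster is empty at about (282,306). Now the red pot.

```bash
python3 -m handwheel '{"deltas":[[1,0.72,-0.68,0,0],[1,0.72,-0.68,0,0],[1,0.72,-0.68,0,0],[1,0.71,-0.68,0,0],[1,0.71,-0.68,0,0],[1,0.71,-0.68,0,0],[1,0.71,-0.68,0,0],[1,0.71,-0.67,0,0],[1,0.71,-0.67,0,0],[1,0.71,-0.67,0,0],[1,0,0,0,0],[1,0,0,0.7,0],[1,0,0,0.7,0],[1,0,0,0.7,0],[1,0,0,0.7,0],[1,0,0,0.28,0],[1,0,0,0,0],[1,0,0,0,0]]}'
python3 - <<'E'
from h import *
print(to(.4663,-.105,.104))
E
```

```text
clock: 25.42
tcp_pos: [0.4684, -0.1046, 0.1047]
orientation: [0.001, -0.2, 0.98, -0.0]
wrist_force: [0.0, 0.6, 0.5]
finger_gap: 0.0853
grip_force: 0.0
(array([0.05, 0.01, 0.02]), 0.0)
```

```bash
python3 -m handwheel '{"deltas":[[1,0.05,0.01,0,0],[1,0,0,0,0],[-1,0,0,0,0],[-1,0,0,0,0],[-1,0,0,0,0],[-1,0,0,0,0],[-1,0,0,0,0],[-1,0,0,0,0],[-1,0,0,0,0],[-1,0,0,-0.3,0],[-1,0,0,-0.5,0],[-1,0,0,-0.5,0],[-1,0,0,-0.2,0],[-1,0,0,0,0],[-1,0,0,0,0]]}' 40
python3 - <<'E'
from h import *
print(to(.4450,.1192,.105))
E
```

```text
clock: 27.3
tcp_pos: [0.4652, -0.1048, 0.1632]
orientation: [-0.0, -0.199, 0.98, 0.0]
wrist_force: [-0.3, 0.2, -1.4]
finger_gap: 0.045
grip_force: 41.1
(array([-1.72,  5.35,  1.46]), 0.0)
```

```bash
python3 -m handwheel '{"deltas":[[-1,-0.1,0.3,0,0],[-1,-0.19,0.6,0,0],[-1,-0.19,0.6,0,0],[-1,-0.19,0.6,0,0],[-1,-0.19,0.6,0,0],[-1,-0.19,0.6,0,0],[-1,-0.19,0.6,0,0],[-1,-0.19,0.6,0,0],[-1,-0.19,0.6,0,0],[-1,-0.1,0.25,0,0],[-1,0,0,0,0],[-1,0,0,0.4,0],[-1,0,0,0.4,0],[-1,0,0,0.3,0],[-1,0,0,0.2,0],[-1,0,0,0.1,0],[-1,0,0,0.03,0],[-1,0,0,0.03,0],[-1,0,0,0,0],[-1,0,0,0,0]]}'
python3 - <<'E'
from h import *
print(to(.4450,.1192,.104))
E
```

```text
clock: 29.8
tcp_pos: [0.4455, 0.1189, 0.1057]
orientation: [0.0, -0.199, 0.98, 0.0]
wrist_force: [-0.1, -0.5, -1.3]
finger_gap: 0.0451
grip_force: 41.2
(array([0.01, 0.01, 0.04]), 0.0)
```

```bash
python3 -m handwheel '{"deltas":[[-1,0,0,0.03,0],[-1,0,0,0.02,0],[-1,0,0,0,0],[-1,0,0,0,0]]}'
```

```text
clock: 30.3
tcp_pos: [0.4455, 0.119, 0.1041]
orientation: [0.0, -0.199, 0.98, -0.0]
wrist_force: [-1.2, -0.1, 5.7]
finger_gap: 0.045
grip_force: 41.8
```

Contact, so I'll release and go to the yellow pot.

```bash
python3 -m handwheel '{"deltas":[[1,0,0,0,0],[1,0,0,0,0],[1,0,0,0,0],[1,0,0,0,0],[1,0,0,-0.4,0],[1,0,0,-0.9,0],[1,0,0,-0.9,0],[1,0,0,-0.9,0],[1,0,0,0,0],[1,0,0,0,0]]}'
python3 - <<'E'
from h import *
print(to(.6378,-.2512,.104))
E
```

```text
clock: 31.55
tcp_pos: [0.4451, 0.1189, 0.227]
orientation: [-0.0, -0.199, 0.98, 0.0]
wrist_force: [0.1, 0.7, -0.4]
finger_gap: 0.0853
grip_force: 0.0
(array([ -0.82, -10.4 ,   3.07]), 0.0)
```

```bash
python3 -m handwheel '{"deltas":[[1,-0.07,-0.8,0,0],[1,-0.07,-0.8,0,0],[1,-0.06,-0.8,0,0],[1,-0.06,-0.8,0,0],[1,-0.06,-0.8,0,0],[1,-0.06,-0.8,0,0],[1,-0.06,-0.8,0,0],[1,-0.06,-0.8,0,0],[1,-0.06,-0.8,0,0],[1,-0.06,-0.8,0,0],[1,-0.06,-0.8,0,0],[1,-0.06,-0.8,0,0],[1,-0.06,-0.8,0,0],[1,0,0,0,0],[1,0,0,0.7,0],[1,0,0,0.7,0],[1,0,0,0.4,0],[1,0,0,0,0]]}'
python3 - <<'E'
from h import *
c=cam("wrist"); cv2.imwrite("pics/w9.png",c["frame"][:,:,::-1])
print(to(.6378,-.2512,.104))
E
```

```text
clock: 33.8
tcp_pos: [0.6362, -0.2504, 0.1534]
orientation: [-0.002, -0.2, 0.98, 0.001]
wrist_force: [0.8, 1.0, -0.6]
finger_gap: 0.0853
grip_force: 0.0
(array([-0.02, -0.02,  1.27]), 0.0)
```

View pics/w9.png

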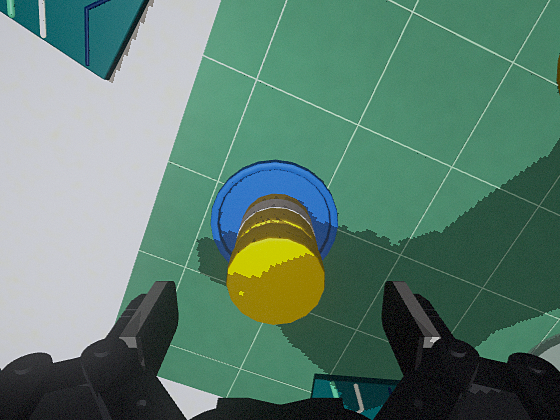

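The yellow lid is at (276,281), centred between the fingers, and the coaster is at (275,218). I'll descend, grip and lift.

```bash
python3 -m handwheel '{"deltas":[[1,-0.02,-0.02,0.5,0],[1,0,0,0.5,0],[1,0,0,0.24,0],[1,0,0,0,0],[1,0,0,0,0],[-1,0,0,0,0],[-1,0,0,0,0],[-1,0,0,0,0],[-1,0,0,0,0],[-1,0,0,0,0],[-1,0,0,0,0],[-1,0,0,0,0],[-1,0,0,-0.3,0],[-1,0,0,-0.5,0],[-1,0,0,-0.5,0],[-1,0,0,-0.2,0],[-1,0,0,0,0],[-1,0,0,0,0]]}' 40
python3 - <<'E'
from h import *
print(to(.4670,-.1053,.1045))
E
```

```text
clock: 36.1
tcp_pos: [0.638, -0.2517, 0.1648]
orientation: [-0.001, -0.199, 0.98, 0.001]
wrist_force: [-1.0, 0.5, -1.1]
finger_gap: 0.0451
grip_force: 41.1
(array([2.5 , 5.04, 1.52]), 0.0)
```

```bash
python3 -m handwheel '{"deltas":[[-1,0.15,0.3,0,0],[-1,0.3,0.6,0,0],[-1,0.3,0.6,0,0],[-1,0.3,0.6,0,0],[-1,0.3,0.6,0,0],[-1,0.3,0.6,0,0],[-1,0.3,0.6,0,0],[-1,0.3,0.6,0,0],[-1,0.25,0.54,0,0],[-1,0,0,0,0],[-1,0,0,0,0],[-1,0,0,0.4,0],[-1,0,0,0.4,0],[-1,0,0,0.3,0],[-1,0,0,0.2,0],[-1,0,0,0.1,0],[-1,0,0,0.03,0],[-1,0,0,0.03,0],[-1,0,0,0,0],[-1,0,0,0,0]]}'
python3 - <<'E'
from h import *
print(to(.4670,-.1053,.104))
E
```

```text
clock: 38.6
tcp_pos: [0.4678, -0.1055, 0.1077]
orientation: [0.0, -0.199, 0.98, -0.0]
wrist_force: [0.6, 0.8, -1.3]
finger_gap: 0.0449
grip_force: 41.2
(array([0.02, 0.01, 0.09]), 0.0)
```

```bash
python3 -m handwheel '{"deltas":[[-1,0.02,0,0.03,0],[-1,0,0,0.03,0],[-1,0,0,0.02,0],[-1,0,0,0.01,0],[-1,0,0,0,0],[-1,0,0,0,0]]}'
```

```text
clock: 39.35
tcp_pos: [0.4671, -0.1058, 0.1064]
orientation: [0.001, -0.199, 0.98, -0.0]
wrist_force: [-5.6, 2.7, 22.0]
finger_gap: 0.0451
grip_force: 43.2
```

```bash
python3 -m handwheel '{"deltas":[[-1,0,0,-0.02,0],[-1,0,0,-0.01,0],[-1,0,0,0,0],[1,0,0,0,0],[1,0,0,0,0],[1,0,0,0,0],[1,0,0,0,0],[1,0,0,-0.4,0],[1,0,0,-0.9,0],[1,0,0,-0.9,0],[1,0,0,-0.9,0],[1,0,0,0,0],[1,0,0,0,0]]}'
python3 - <<'E'
from h import *
c=cam("side"); w=cam("wrist")
cv2.imwrite("pics/s10.png",np.hstack([c["frame"][100:350,230:430],w["frame"][80:330,180:380]])[:,:,::-1])
P=cloud(w);l=hue(H(w),"yellow")&(P[...,2]>.07);print(P[l].mean(0),P[l][:,2].std())
print(to(.6243,.2562,.1045))
E
```

```text
clock: 40.98
tcp_pos: [0.4666, -0.1057, 0.2285]
orientation: [-0.0, -0.199, 0.98, 0.0]
wrist_force: [0.4, -0.1, -0.3]
finger_gap: 0.0852
grip_force: 0.0
[ 0.46427711 -0.10804448  0.08023647] 0.021506679125368952
(array([-7.18,  6.77,  3.08]), 0.0)
```

View pics/s10.png

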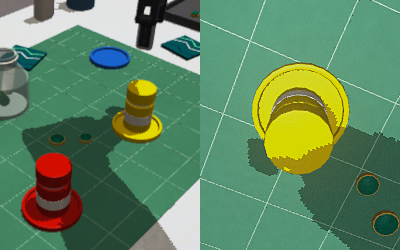

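Red and yellow stand upright in their own coasters, and the blue coaster is empty. Now I'll fetch the blue pot from the tray.

```bash
python3 -m handwheel '{"deltas":[[1,-0.72,0.68,0,0],[1,-0.72,0.68,0,0],[1,-0.72,0.68,0,0],[1,-0.72,0.68,0,0],[1,-0.72,0.68,0,0],[1,-0.72,0.68,0,0],[1,-0.72,0.68,0,0],[1,-0.72,0.67,0,0],[1,-0.71,0.67,0,0],[1,-0.71,0.67,0,0],[1,0,0,0,0],[1,0,0,0.7,0],[1,0,0,0.7,0],[1,0,0,0.7,0],[1,0,0,0.7,0],[1,0,0,0.28,0],[1,0,0,0,0],[1,0,0,0,0]]}'
python3 - <<'E'
from h import *
print(to(.6243,.2562,.1045))
E
```

```text
clock: 43.32
tcp_pos: [0.6261, 0.2557, 0.1071]
orientation: [0.001, -0.199, 0.98, 0.0]
wrist_force: [-0.3, -0.1, 0.7]
finger_gap: 0.0851
grip_force: 0.0
(array([0.04, 0.03, 0.07]), 0.0)
```

```bash
python3 -m handwheel '{"deltas":[[1,0.04,0.03,0.06,0],[1,0,0,0,0],[-1,0,0,0,0],[-1,0,0,0,0],[-1,0,0,0,0],[-1,0,0,0,0],[-1,0,0,0,0],[-1,0,0,0,0],[-1,0,0,0,0],[-1,0,0,-0.3,0],[-1,0,0,-0.5,0],[-1,0,0,-0.6,0],[-1,0,0,-0.6,0],[-1,0,0,-0.6,0],[-1,0,0,-0.5,0],[-1,0,0,-0.3,0],[-1,0,0,0,0],[-1,0,0,0,0]]}' 40
python3 - <<'E'
from h import *
print(to(.6376,-.2523,.105))
E
```

```text
clock: 45.58
tcp_pos: [0.623, 0.2561, 0.2385]
orientation: [-0.001, -0.199, 0.98, -0.0]
wrist_force: [0.2, 0.2, -0.5]
finger_gap: 0.045
grip_force: 41.0
(array([  4.63, -11.84,   3.34]), 0.0)
```

```bash
python3 -m handwheel '{"deltas":[[-1,0.13,-0.34,0,0],[-1,0.25,-0.65,0,0],[-1,0.25,-0.65,0,0],[-1,0.25,-0.65,0,0],[-1,0.25,-0.65,0,0],[-1,0.25,-0.65,0,0],[-1,0.25,-0.65,0,0],[-1,0.25,-0.65,0,0],[-1,0.25,-0.65,0,0],[-1,0.25,-0.65,0,0],[-1,0.25,-0.65,0,0],[-1,0.25,-0.65,0,0],[-1,0.25,-0.65,0,0],[-1,0.25,-0.65,0,0],[-1,0.25,-0.65,0,0],[-1,0.25,-0.65,0,0],[-1,0.25,-0.65,0,0],[-1,0.25,-0.65,0,0],[-1,0.25,-0.45,0,0],[-1,0,0,0,0]]}'
python3 - <<'E'
from h import *
print(to(.6376,-.2523,.105))
E
```

```text
clock: 48.08
tcp_pos: [0.6375, -0.254, 0.239]
orientation: [-0.0, -0.198, 0.98, 0.0]
wrist_force: [-1.1, 0.3, -1.4]
finger_gap: 0.0452
grip_force: 41.2
(array([-0.02,  0.04,  3.35]), 0.0)
```

```bash
python3 -m handwheel '{"deltas":[[-1,0,0.02,0.4,0],[-1,0,0,0.6,0],[-1,0,0,0.6,0],[-1,0,0,0.6,0],[-1,0,0,0.5,0],[-1,0,0,0.3,0],[-1,0,0,0.15,0],[-1,0,0,0.05,0],[-1,0,0,0.03,0],[-1,0,0,0,0],[-1,0,0,0,0]]}'
python3 - <<'E'
from h import *
print(to(.6376,-.2523,.105))
E
```

```text
clock: 49.45
tcp_pos: [0.638, -0.2516, 0.1108]
orientation: [0.0, -0.199, 0.98, -0.0]
wrist_force: [0.4, 0.3, -2.2]
finger_gap: 0.0456
grip_force: 41.2
(array([ 0.02, -0.01,  0.15]), 0.0)
```

```bash
python3 -m handwheel '{"deltas":[[-1,0,0,0.04,0],[-1,0,0,0.03,0],[-1,0,0,0.02,0],[-1,0,0,0.02,0],[-1,0,0,0,0],[-1,0,0,0,0]]}'
```

```text
clock: 50.2
tcp_pos: [0.6378, -0.2514, 0.1059]
orientation: [0.0, -0.199, 0.98, 0.0]
wrist_force: [-0.2, -0.1, -1.8]
finger_gap: 0.0453
grip_force: 41.2
```

```bash
python3 -m handwheel '{"deltas":[[-1,0,0,0.03,0],[-1,0,0,0.02,0],[-1,0,0,0,0],[-1,0,0,0,0]]}'
```

```text
clock: 50.7
tcp_pos: [0.6378, -0.2513, 0.1039]
orientation: [0.0, -0.199, 0.98, 0.0]
wrist_force: [-0.1, 0.2, -1.3]
finger_gap: 0.0452
grip_force: 41.2
```

```bash
python3 -m handwheel '{"deltas":[[-1,0,0,0.02,0],[-1,0,0,0.02,0],[-1,0,0,0,0],[-1,0,0,0,0]]}'
```

```text
clock: 51.2
tcp_pos: [0.6378, -0.2513, 0.1038]
orientation: [0.0, -0.199, 0.98, -0.0]
wrist_force: [-3.1, 1.3, 7.4]
finger_gap: 0.0456
grip_force: 41.9
```

Contact, so I'll release, retreat and check.

```bash
python3 -m handwheel '{"deltas":[[1,0,0,0,0],[1,0,0,0,0],[1,0,0,0,0],[1,0,0,0,0],[1,0,0,-0.4,0],[1,0,0,-0.9,0],[1,0,0,-0.9,0],[1,0,0,-0.9,0],[1,0.8,0.3,-0.6,0],[1,0.9,0.3,0,0],[1,0.9,0.3,0,0],[1,0,0,0,0],[1,0,0,0,0],[1,0,0,0,0]]}'
python3 - <<'E'
from h import *
s=cam("side"); c=cam("top"); hs=H(c); P=cloud(c); z=P[...,2]
for k,(x,y) in dict(red=(.445,.119),yellow=(.467,-.1053),blue=(.6375,-.2525)).items():
    l=hue(hs,k)&(z>.07)&(z<.09)&(np.hypot(P[...,0]-x,P[...,1]-y)<.06)
    if l.any():
        p=ray(c,cv2.minEnclosingCircle(blob(l))[0],.079)[0]; print(k,p-[x,y,0],P[l][:,2].mean(),P[l][:,2].std())
cv2.imwrite("pics/end.png",s["frame"][:,:,::-1])
E
```

```text
clock: 52.95
tcp_pos: [0.529, -0.259, 0.2507]
orientation: [0.001, -0.2, 0.98, -0.0]
wrist_force: [0.7, -0.6, 0.3]
finger_gap: 0.0855
grip_force: 0.0
red [ 0.00090999 -0.00128961  0.079     ] 0.07846127113057004 0.001613046877228742
yellow [2.02103335e-03 4.06446195e-05 7.90000000e-02] 0.07861007160610697 0.0015452250120791958
blue [-0.00071155  0.00229578  0.079     ] 0.07850743853826259 0.001846160288215255
```

View pics/end.png

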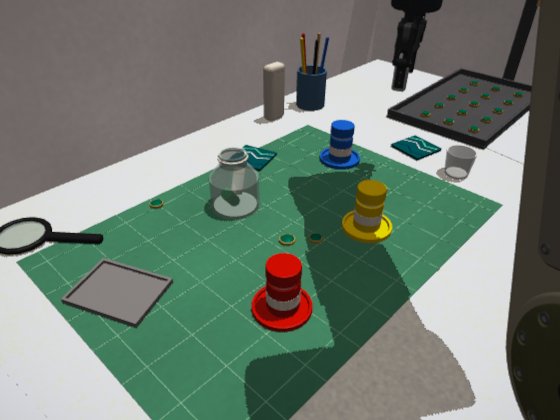

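All three pots stand level in their own coasters, within about 3 mm of centre, with lids at 79 mm. The tray is empty, the plugs are in the jar and the arm is clear.

```bash
python3 -c "
from workcell import hand_in
print(hand_in())"
```

```text
the job is handed in; nothing more can be done
None
```

I handed the job in at about 53 s of the 136 s allowed: both plugs are in the jar, and each pot stands upright in its own coaster, measured within about 3 mm of centre; the hand-in call returned no verdict.

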